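# Contact-check the dryer cap and hold it at half turn

### The job

Take the orange cap off its grey stand by its grip bar and touch the brass pin under it onto the pad of the red post, then onto the pad of the blue post, each time pressing the sprung pad in a few millimetres. Then lower the cap into the white dryer pod, its two lugs through the notches, until its disc sits on the top, and twist it clockwise (seen from above) half way to the lock, so that its white pointers meet the green marks, never on to the lock at the red marks. A spring turns the cap back when it is let go, so finish while still gripping it and holding it steady on the green marks; leave the other things on the ledge where they are.

Things in the scene. Friction and masses are not known exactly. Their poses are not given: they have to be found in the camera images.
- cap: Loose orange cap, about 110 g, standing upright on its stand. Origin: centre of the disc's underside, z up. Disc 68 mm across, z 0 to 10 mm. Grip bar on top: 44 long (x), 14 thick (y), z 10 to 46. Below: hub 20 across to z -16; two lugs along +x and -x, 10 wide, out to 22 from the axis, z -16 to -10. White pointers at +x and -x. Half-turn symmetric. Stand: grey ring 62 across, 40 high.
- cap_pin (a point): Tip of the brass pin (8 mm across, bare from z -16 down), on the cap's axis, 30 mm below the cap's origin.
- red_pad_top (a point): Centre of the top of the round brass pad (20 mm across) on the red post (36 mm across, with a 48 mm foot; pad top 42 mm above the ledge). The pad is sprung and moves down; the point moves with it.
- red_pad (a joint): How far the red post's pad is pressed in: 0 to 0.006 m; 1.2 N starts it, 3 N bottoms it. Pressed counts from 0.0015 m.
- blue_pad_top (a point): The same point on the blue post's pad.
- blue_pad (a joint): How far the blue post's pad is pressed in, as for the red one.
- pod: White fixed pod, 100 mm square, 90 high. Origin: centre of its underside, z up. In its 7 mm top plate: an opening 23 (x) by 26 mm (y) for the hub and notches along +x and -x, 16 wide, out to 25 from the axis. The cap enters with its x along the pod's x (either way round) until its origin is 90 mm above the pod's. Marks: grey at +x and -x (entry), red 90 degrees on (lock).
- hold_mark: Pair of green marks on the pod's top. Origin: centre of the opening, at the top. Its x axis runs through both marks: the pod's x turned 45 degrees clockwise seen from above. The cap's x must end along it (either way round). As the cap turns clockwise its lugs slide under the plate with 3 mm of play; backward turning is blocked.
- pod_ring (a joint): Turn of the sprung black ring in the pod that the lugs push round: 0 at entry, grows clockwise to 1.57 rad. It lags the cap by up to about 0.14 rad (play): about 0.65 with the cap on the green marks. Spring: 0.03 N m at 0, 0.08 at 0.65. From 1.25 on the cap is locked.
- harmonica_case: Red plastic case, loose bystander, 46 x 130 x 33 mm; origin: centre of its underside.
- harmonica: Chrome harmonica, loose bystander, 28 x 102 x 26 mm; origin: centre of its underside.
- peg_winder: Green peg winder, loose bystander, 110 mm long along x, up to 46 mm high; origin: underside, mid-shaft.
- stick_mug: Blue mug with two drumsticks wedged in it, loose bystander, 80 mm across, sticks to 390 mm high; origin: centre of its underside.
- pitch_pipe: Round pitch pipe, loose bystander, 56 mm across, 16 mm high; origin: centre of its underside.
Mind the look-alikes: they are no part of the job. What is shaped like the pod but purple is not meant.

How it is judged:
On the way, in this order (a step that is already met when the one before it is completed fails the run):
1. the cap's pin presses the red post's pad in (value of joint red_pad above 0.0015 m and distance between cap_pin and red_pad_top below 0.009 m), for 0.1 s.
2. the cap's pin presses the blue post's pad in (value of joint blue_pad above 0.0015 m and distance between cap_pin and blue_pad_top below 0.009 m), for 0.1 s.
3. the cap is in the pod, lugs through the notches (z of cap in the frame of pod below 0.0935 m and horizontal distance between cap and pod below 0.005 m and angle between cap's own z axis and vertical below 0.12 rad), for 0.1 s.
At the end, for the whole second after the job is handed in: Cap in the pod (within 5 mm of its axis, disc at most 4.5 mm above the plate, upright within 7 degrees), its pointers within 0.17 rad (10 degrees) of the green marks, the sprung ring turned along (0.4 to 1.0 rad), steady (under 0.3 rad/s), and still gripped (over 1 N) (z of cap in the frame of pod between 0.087 and 0.0945 m and horizontal distance between cap and pod below 0.005 m and angle between cap's own z axis and vertical below 0.12 rad and angle between the x axis of cap and the x axis of hold_mark, either way round below 0.17 rad and value of joint pod_ring between 0.4 and 1 rad and angular speed of cap below 0.3 rad/s and contact force between the fingers and cap above 1 N); the arm keeps its last pose, push and grip.
It fails at once if the cap is turned into the lock (ring at 1.25 rad or more) (value of joint pod_ring above 1.25 rad).
It fails at once if a bystander is moved by more than 30 mm (distance of any of harmonica_case, harmonica, peg_winder, stick_mug, pitch_pipe from where it was at the start of the episode above 0.03 m).
It also fails if it takes over 51 s, if anything falls off the work surface, if the arm or the gripper's body presses on something with over 40 N, if the wrist force passes 120 N, or if a joint passes its speed limit or range.

### The arm

A 7-joint arm with a two-finger parallel gripper is mounted at the origin on the work surface. World frame = base frame: x ahead of the robot, y to its left, z up, the work surface at z = 0. Lengths are in m, angles in rad, forces in N, time in s.
With the tool pointing down it reaches from about 0.4 to 0.85 m from the base axis. Payload 10.4 kg.
Tool frame: the origin (TCP) lies midway between the tips of the shut fingers; the grasp point (between the pads) lies 19 mm behind it; z points along the fingers, y is the direction in which the jaws open and shut (so a half turn about z gives the same grasp; the last joint's range is limited). The gripper opens to 85 mm and grips with 20 to 120 N. Pads are 22 mm wide; open, the fingers measure 114 mm over their backs; the gripper's body (76 mm by 85 mm) begins 54 mm behind the grasp point. The pads swing forward as they close: fully open they stand 13 mm farther back than shut.
Start: joints at [1.137, 0.332, -0.065, 1.46, 0.022, 1.35, -0.088], TCP at [0.25, -0.573, 0.208] pointing down, gripper open.
Joint ranges: [-2.6, 2.6], [-0.5, 2.12], [-1.47, 1.34], [0.16, 2.42], [-1.27, 4.41], [0.06, 2.06], [-2.6, 2.6]. Speed limits (rad/s): [2.22, 2.22, 2.79, 2.79, 3.14, 3.14, 3.14].

### API

Orientations are given as a unit quaternion [x, y, z, w].
In Python, from workcell import get_obs, camera, calibration, hand_in gives the robot as it stands.
- The arm moves only by the shell command python3 -m handwheel 'ROWS' [FORCE]. ROWS is JSON, a list of rows, each an object with "jaw": the finger opening in mm, from 0 to 85.4; "delta_pos": the shift along the tool's x, y, z scaled (see below), a list of three; "turn": the turn about the tool's z scaled (see below). In form: [{"jaw": jaw, "delta_pos": [tx, ty, tz], "turn": turn}, ...]. A call has 1 to 10 rows; each row is the pose to reach, as a shift and turn from the pose commanded when the call began, along the tool's axes at that moment, turning the shorter way round; what a row does not reach only later rows make up. The controller multiplies each number of a shift by 1 m and each number of a turn by pi rad. A row lasts 1/12 s, in which the tool goes at most 41.7 mm and 7.16 degrees, less where a joint would pass 70% of its speed; a pose out of reach is approached as far as the arm can. A call with a number of a shift or a turn outside -1 to 1 is refused whole. A call with a gripper value outside its range is refused whole. The fingers move at their own pace and stop on an object; FORCE is the grip in N (left out, the last holds). Time passes only in rows, so rows that repeat a pose let the fingers close. It gives the time, the measured TCP pose, the force and the opening at its end, in the units of the state.
- get_obs(): the state, without advancing time (a new reading comes with each control period).
- camera(name): name is "scene" or "top" or "wrist"; returns the picture (400x640x3 uint8, red, green, blue); there is no depth.
- calibration(name): a dict with "mtx" (3x3 intrinsics, pixels), "rvec" (rotation vector, rad) and "tvec" (3), from world to camera coordinates, as OpenCV has them. Camera axes: x right, y down, z forward; pixel columns grow to the right and rows downward; lengths in m; the calibration is good to about 2 mm. A picture is of the moment at which its call begins: read the wrist's pose just before it. calibration takes no time and is no camera call; for the wrist camera it gives the pose at the moment of the call.
- hand_in(): hands the job in, once; it reports no verdict.
The state is a dict: "clock": time; "joint_pos": joint angles; "joint_velocities": joint speeds; "tau": joint torques, N m; "position": TCP position; "ee_rot": TCP orientation; "ft_force": force on the tool from outside, world axes, zero at the start; "torque": the same for the moment, N m; "grip_width": opening from 0.0 (shut) to 1.0 (fully open).
Only numpy, scipy, OpenCV 4.12 (cv2) and the standard library are available. Lean on these libraries where they do the work, as an engineer would, in place of code of your own. Each camera call takes 0.05 s, during which the arm holds its last target.

## Working session

There is one attempt and no reset: what is moved stays moved. The work goes in short steps, Python scripts to look and compute and a shell command to move; the robot and the scene stay as the last step left them, time stands still between calls to the robot, and variables do not carry over. Pictures are saved under pics/ and viewed, and the job is handed in when it is done.

```bash
ls; mkdir -p pics; python3 - <<'E'
from workcell import get_obs,camera,calibration
import cv2
o=get_obs();print({k:o[k] for k in('clock','position','ee_rot','grip_width','ft_force')})
for n in('scene','top','wrist'):
    c=calibration(n);print(n,c)
    cv2.imwrite(f'pics/{n}0.png',camera(n)[:,:,::-1])
E
```

```text
pics
{'clock': 0.0, 'position': array([ 0.24940841, -0.57264296,  0.20750374]), 'ee_rot': array([ 9.78979631e-01,  2.03956801e-01, -1.84585348e-04, -6.85941995e-04]), 'grip_width': 0.9996848926348396, 'ft_force': array([-0.23718349,  1.07744402,  0.13230354])}
scene {'mtx': array([[413.16636425,   0.        , 318.95195269],
       [  0.        , 413.16636425, 205.28575847],
       [  0.        ,   0.        ,   1.        ]]), 'rvec': array([ 1.17757696,  2.55573452, -0.71808014]), 'tvec': array([ 0.36373409, -0.29443378,  1.40490703])}
top {'mtx': array([[368.78227116,   0.        , 322.28021633],
       [  0.        , 368.78227116, 198.585129  ],
       [  0.        ,   0.        ,   1.        ]]), 'rvec': array([ 2.11986952, -2.16186339,  0.17533048]), 'tvec': array([-0.0234949 ,  0.54077033,  1.11274423])}
wrist {'mtx': array([[301.17792156,   0.        , 318.97739642],
       [  0.        , 301.17792156, 198.69899548],
       [  0.        ,   0.        ,   1.        ]]), 'rvec': array([-2.39168558,  1.5643624 ,  0.26017583]), 'tvec': array([-0.62469745, -0.04278471,  0.38184214])}
```

View pics/scene0.png

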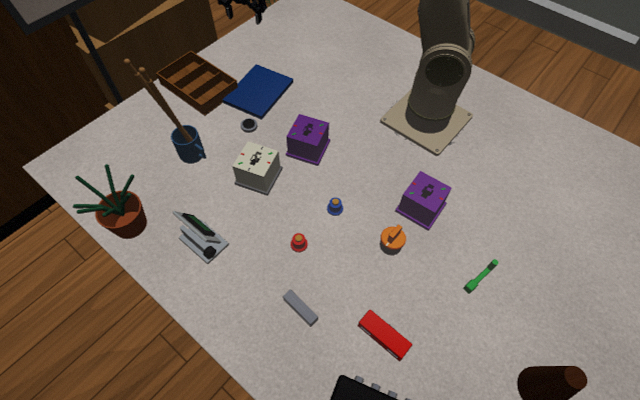

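View pics/top0.png

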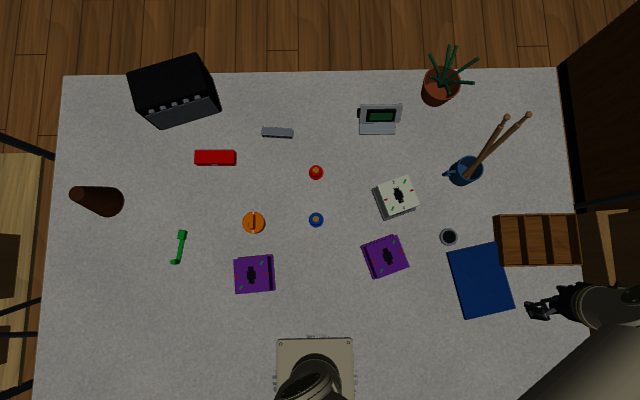

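View pics/wrist0.png

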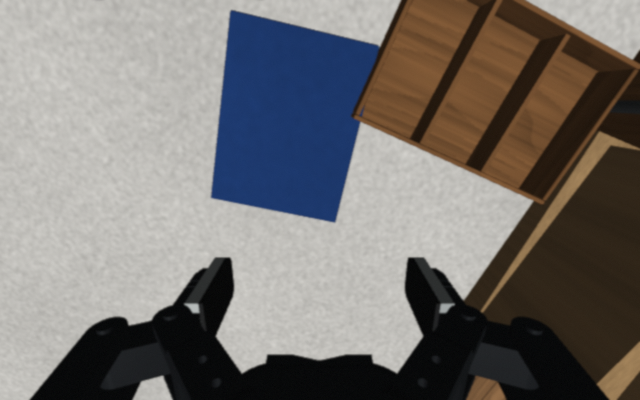

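The scene and top pictures show one orange cap (top 253,222), the red post (316,172), the blue post (316,219) and the white pod (398,197). The two purple pods (254,273 and 385,256) are look-alikes, and the white one fits the description. I'll confirm this in enlarged crops.

```bash
python3 - <<'E'
import cv2,numpy as np
t=cv2.imread('pics/top0.png');s=cv2.imread('pics/scene0.png')
f=lambda im,x,y,w,h,k:cv2.resize(im[y:y+h,x:x+w],None,fx=k,fy=k,interpolation=cv2.INTER_CUBIC)
a=f(t,365,165,65,65,6);b=f(t,235,202,40,40,6);b=cv2.resize(b,(390,390))
cv2.imwrite('pics/crop1.png',np.hstack([a,b]))
a=f(t,300,160,35,70,6)
b=f(s,225,130,70,70,6)
cv2.imwrite('pics/crop2.png',np.hstack([a,b]))
cv2.imwrite('pics/crop3.png',f(s,280,180,140,80,5))
E
```

```text
(no output)
```

View pics/crop1.png

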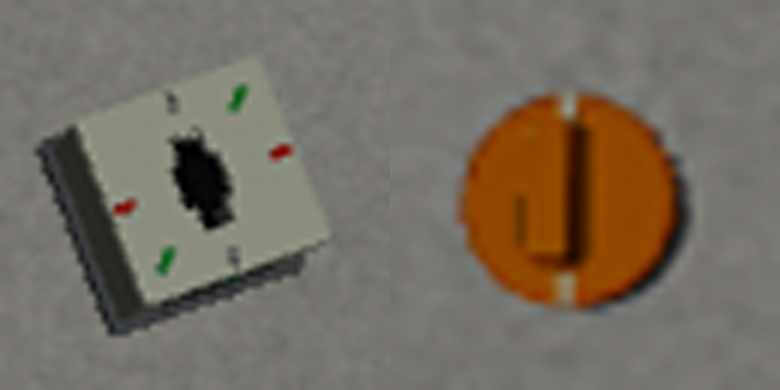

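View pics/crop2.png

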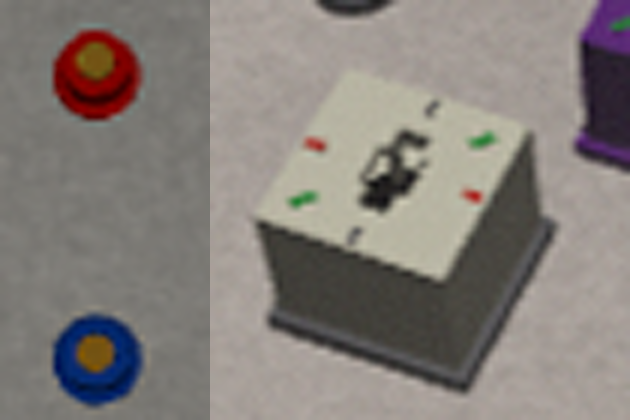

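View pics/crop3.png

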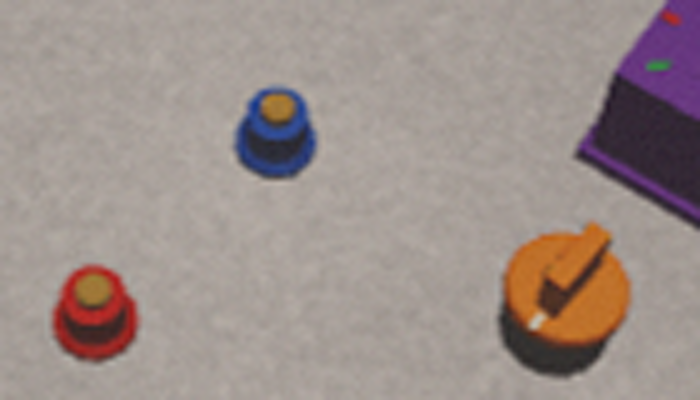

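The crops confirm it. The white pod has grey, green and red marks around a black keyhole opening. The cap's bar and pointers run nearly vertically in the top picture, and both brass pads are clear. Next I'll work out positions.

```bash
cat > h.py <<'E'
import numpy as np,cv2
from workcell import get_obs,camera,calibration
from scipy.spatial.transform import Rotation as R
def PM(c):
    Rm=cv2.Rodrigues(c['rvec'])[0];return Rm,np.array(c['tvec']).reshape(3),c['mtx']
def onplane(c,uv,z):
    Rm,t,K=PM(c);d=Rm.T@np.linalg.solve(K,[uv[0],uv[1],1]);o=-Rm.T@t
    return o+d*(z-o[2])/d[2]
def tri(cs,uvs):
    P=[PM(c)[2]@np.c_[PM(c)[0],PM(c)[1]] for c in cs]
    X=cv2.triangulatePoints(P[0],P[1],np.array(uvs[0],float).reshape(2,1),np.array(uvs[1],float).reshape(2,1))
    return (X[:3]/X[3]).ravel()
def proj(c,p):
    return cv2.projectPoints(np.array(p,float).reshape(-1,3),c['rvec'],c['tvec'],c['mtx'],None)[0].reshape(-1,2)
E
python3 - <<'E'
from h import *
np.set_printoptions(precision=4,suppress=True)
T=calibration('top');S=calibration('scene')
u=lambda p,o,k:(o[0]+(p[0]+.5)/k-.5,o[1]+(p[1]+.5)/k-.5)
ct=lambda p:u(p,(365,165),6);cp=lambda p:u((p[0]-390,p[1]),(235,202),9.75);pt=lambda p:u(p,(300,160),6)
ps=lambda p:u((p[0]-210,p[1]),(225,130),6);q=lambda p:u(p,(280,180),5)
def both(n,a,b,z):
    print(n,onplane(T,a,z),onplane(S,b,z),tri([T,S],[a,b]))
both('red',pt((95,61)),q((93,290)),.042)
both('blue',pt((95,353)),q((278,108)),.042)
both('capdisc',cp((568,200)),q((566,290)),.05)
print('ptr',onplane(T,cp((569,104)),.05),onplane(T,cp((566,290)),.05))
A={}
for n,a,b in [('g1',(172,103),(354,236)),('g2',(234,258),(432,108)),('G1',(238,98),(302,200)),('G2',(166,261),(482,140)),('r1',(281,152),(315,145)),('r2',(125,207),(472,196))]:
    both(n,ct(a),ps(b),.09); A[n]=(onplane(T,ct(a),.09),onplane(S,ps(b),.09))
for i in (0,1):
    for p in('g','G','r'):
        a,b=A[p+'1'][i],A[p+'2'][i];d=a-b;print(i,p,(a+b)/2,np.degrees(np.arctan2(d[1],d[0])))
E
```

```text
red [ 0.6335 -0.0141  0.042 ] [ 0.6353 -0.0114  0.042 ] [ 0.6341 -0.0135  0.0379]
blue [ 0.4783 -0.0115  0.042 ] [ 0.48  -0.009  0.042] [ 0.4784 -0.0109  0.0383]
capdisc [0.47   0.1815 0.05  ] [0.4728 0.1842 0.05  ] [0.4702 0.1829 0.0447]
ptr [0.5005 0.1814 0.05  ] [0.4416 0.1818 0.05  ]
g1 [ 0.5802 -0.2498  0.09  ] [ 0.5814 -0.247   0.09  ] [ 0.5803 -0.2497  0.0868]
g2 [ 0.5007 -0.2768  0.09  ] [ 0.5016 -0.2739  0.09  ] [ 0.5004 -0.2765  0.0872]
G1 [ 0.5821 -0.2832  0.09  ] [ 0.5826 -0.2811  0.09  ] [ 0.582  -0.283   0.0881]
G2 [ 0.4998 -0.2427  0.09  ] [ 0.5    -0.2414  0.09  ] [ 0.4997 -0.2425  0.089 ]
r1 [ 0.554  -0.3034  0.09  ] [ 0.5551 -0.3006  0.09  ] [ 0.554  -0.3034  0.0869]
r2 [ 0.5275 -0.2235  0.09  ] [ 0.5278 -0.2213  0.09  ] [ 0.5272 -0.2231  0.0882]
0 g [ 0.5404 -0.2633  0.09  ] 18.761538607651694
0 G [ 0.541 -0.263  0.09 ] -26.22490848723713
0 r [ 0.5407 -0.2634  0.09  ] -71.65114960519655
1 g [ 0.5415 -0.2604  0.09  ] 18.596058618432476
1 G [ 0.5413 -0.2613  0.09  ] -25.673315857501745
1 r [ 0.5415 -0.2609  0.09  ] -70.96622164896966
```

```bash
python3 - <<'E'
from h import *
np.set_printoptions(precision=4,suppress=True)
o=get_obs();W=calibration('wrist');Rm,t,K=PM(W)
Rt=R.from_quat(o['ee_rot']).as_matrix()
print('cam pos in tool',Rt.T@(-Rm.T@t-o['position']));print('cam axes in tool (cols)\n',Rt.T@Rm.T);print(Rt)
for tgt in[(.47,.1815,.21),(.42,.1815,.21)]: print(Rt.T@(np.array(tgt)-o['position']))
T=calibration('top')
for n,p,z in[('mug',(463,172),0.05),('winder',(178,247),.02),('case',(215,157),.033),('pipe',(448,237),.016)]:print(n,onplane(T,p,z))
E
```

```text
cam pos in tool [ 0.0827  0.0005 -0.1666]
cam axes in tool (cols)
 [[ 0.0012 -0.9471 -0.3208]
 [ 1.      0.0013 -0.0003]
 [ 0.0007 -0.3208  0.9471]]
[[ 0.9168  0.3994 -0.0004]
 [ 0.3994 -0.9168  0.0009]
 [-0.     -0.001  -1.    ]]
[ 0.5034 -0.6034 -0.0017]
[ 0.4576 -0.6234 -0.0016]
mug [ 0.6154 -0.4797  0.05  ]
winder [0.3993 0.42   0.02  ]
case [0.6839 0.3082 0.033 ]
pipe [ 0.414  -0.4289  0.016 ]
```

```bash
python3 -m handwheel '[{"jaw":85,"delta_pos":[0.25,-0.30,0],"turn":0.13},{"jaw":85,"delta_pos":[0.25,-0.30,0],"turn":0.13},{"jaw":85,"delta_pos":[0.25,-0.30,0],"turn":0.13},{"jaw":85,"delta_pos":[0.25,-0.30,0],"turn":0.13},{"jaw":85,"delta_pos":[0.25,-0.30,0],"turn":0.13},{"jaw":85,"delta_pos":[0.25,-0.30,0],"turn":0.13},{"jaw":85,"delta_pos":[0.25,-0.30,0],"turn":0.13},{"jaw":85,"delta_pos":[0.25,-0.30,0],"turn":0.13},{"jaw":85,"delta_pos":[0.25,-0.30,0],"turn":0.13},{"jaw":85,"delta_pos":[0.25,-0.30,0],"turn":0.13}]'; python3 - <<'E'
from h import *
np.set_printoptions(precision=4,suppress=True)
o=get_obs();Rt=R.from_quat(o['ee_rot']).as_matrix();print(Rt.T@(np.array([.47,.1815,.21])-o['position']),Rt,o['joint_pos'])
E
```

```text
clock: 0.98
position: [0.3603, -0.193, 0.2085]
ee_rot: [1.0, 0.004, 0.0, 0.0]
ft_force: [0.9, 0.5, 1.0]
grip_width: 0.992
[ 0.1127 -0.3736 -0.0015] [[ 1.      0.0079  0.0004]
 [ 0.0079 -1.     -0.0001]
 [ 0.0004  0.0001 -1.    ]] [ 0.7708 -0.1373 -0.3539  1.9666 -0.0493  1.3038 -1.1299]
```

```bash
python3 -m handwheel '[{"jaw":85,"delta_pos":[0.112,-0.374,0],"turn":0},{"jaw":85,"delta_pos":[0.112,-0.374,0],"turn":0},{"jaw":85,"delta_pos":[0.112,-0.374,0],"turn":0},{"jaw":85,"delta_pos":[0.112,-0.374,0],"turn":0},{"jaw":85,"delta_pos":[0.112,-0.374,0],"turn":0},{"jaw":85,"delta_pos":[0.112,-0.374,0],"turn":0},{"jaw":85,"delta_pos":[0.112,-0.374,0],"turn":0},{"jaw":85,"delta_pos":[0.112,-0.374,0],"turn":0},{"jaw":85,"delta_pos":[0.112,-0.374,0],"turn":0},{"jaw":85,"delta_pos":[0.112,-0.374,0],"turn":0}]'; python3 - <<'E'
from h import *
import pickle
np.set_printoptions(precision=4,suppress=True)
o=get_obs();W=calibration('wrist');im=camera('wrist')[:,:,::-1];cv2.imwrite('pics/w1.png',im);pickle.dump((o,W),open('w1.pkl','wb'))
Rt=R.from_quat(o['ee_rot']).as_matrix();print(Rt,o['joint_pos'],o['joint_velocities'])
print(proj(W,[[.47,.1815,.05],[.47,.1815,.086]]))
E
```

```text
clock: 1.82
position: [0.47, 0.1818, 0.2085]
ee_rot: [1.0, 0.004, 0.0, -0.001]
ft_force: [-1.0, 0.3, 0.2]
grip_width: 0.995
[[ 1.      0.007   0.0006]
 [ 0.007  -1.      0.0027]
 [ 0.0006 -0.0027 -1.    ]] [ 0.3538  0.1421 -0.8709  1.7387  0.1101  1.3107 -2.1041] [-0.3007  0.3052 -0.061  -0.2238  0.2425  0.0647 -0.3896]
[[319.4209 175.5377]
 [319.3673 184.4715]]
```

View pics/w1.png

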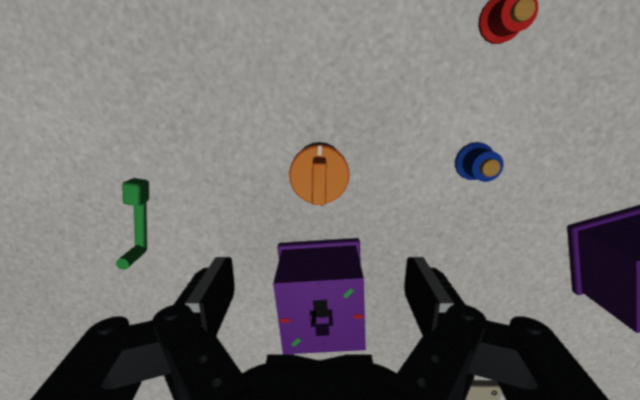

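```bash
python3 - <<'E'
import cv2
a=cv2.imread('pics/w1.png')
cv2.imwrite('pics/w1c.png',cv2.resize(a[135:215,280:360],None,fx=7,fy=7,interpolation=cv2.INTER_CUBIC))
E
```

```text
(no output)
```

View pics/w1c.png

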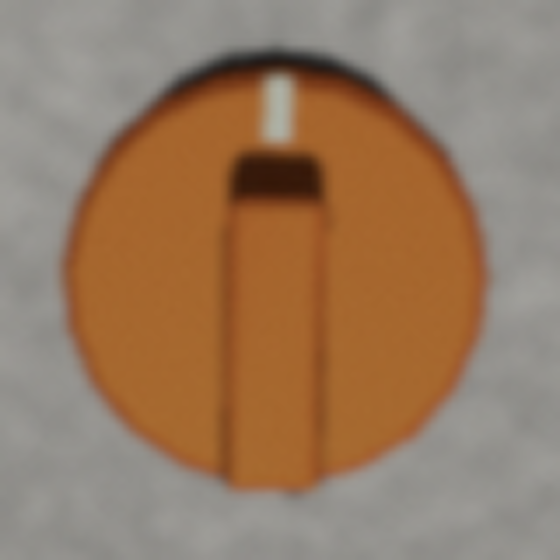

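Wrist picture: the cap's disc is centred at (319.1,174.5) and the bar's top face at (319.1,183.7), aligned with the tool x axis. It agrees with the top camera to about 1 mm, so I'll descend and grasp.

```bash
python3 -m handwheel '[{"jaw":45,"delta_pos":[0.001,0,0.06],"turn":0},{"jaw":45,"delta_pos":[0.001,0,0.1],"turn":0},{"jaw":45,"delta_pos":[0.001,0,0.13],"turn":0},{"jaw":45,"delta_pos":[0.001,0,0.145],"turn":0},{"jaw":45,"delta_pos":[0.001,0,0.153],"turn":0},{"jaw":45,"delta_pos":[0.001,0,0.153],"turn":0},{"jaw":45,"delta_pos":[0.001,0,0.153],"turn":0},{"jaw":45,"delta_pos":[0.001,0,0.153],"turn":0}]' 60
python3 - <<'E'
from h import *
o=get_obs();print(o['joint_pos'],R.from_quat(o['ee_rot']).as_matrix()[:,0])
cv2.imwrite('pics/w2.png',camera('wrist')[:,:,::-1])
E
```

```text
clock: 2.53
position: [0.4724, 0.1766, 0.0571]
ee_rot: [1.0, 0.001, 0.001, -0.0]
ft_force: [-0.1, 0.4, 0.8]
grip_width: 0.526
[ 0.28221781  0.32072227 -0.823977    1.9138147   0.2759348   1.02035244
 -2.23056582] [0.9999935  0.00224409 0.00282326]
```

View pics/w2.png

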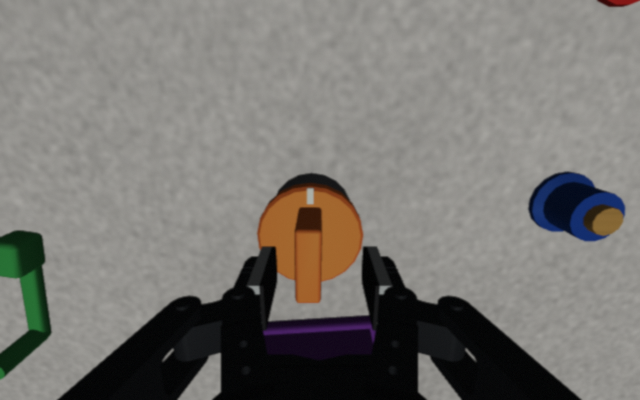

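The bar sits left of the jaw centre (308 against 319), because the last reading was taken while still moving. I'll shift about 5 mm and then close.

```bash
python3 -m handwheel '[{"jaw":45,"delta_pos":[-0.002,-0.005,0.002],"turn":0},{"jaw":45,"delta_pos":[-0.002,-0.005,0.002],"turn":0},{"jaw":45,"delta_pos":[-0.002,-0.005,0.002],"turn":0},{"jaw":45,"delta_pos":[-0.002,-0.005,0.002],"turn":0}]' 60
python3 - <<'E'
from h import *
o=get_obs();print(o['joint_pos'],R.from_quat(o['ee_rot']).as_matrix()[:,0])
cv2.imwrite('pics/w3.png',camera('wrist')[:,:,::-1])
E
```

```text
clock: 2.92
position: [0.4692, 0.1812, 0.0536]
ee_rot: [1.0, 0.001, 0.0, 0.0]
ft_force: [0.4, 0.8, 0.6]
grip_width: 0.531
[ 0.27147334  0.32572978 -0.82455824  1.91776606  0.28055817  1.01598539
 -2.24477516] [9.99996243e-01 2.67781295e-03 5.85939523e-04]
```

View pics/w3.png

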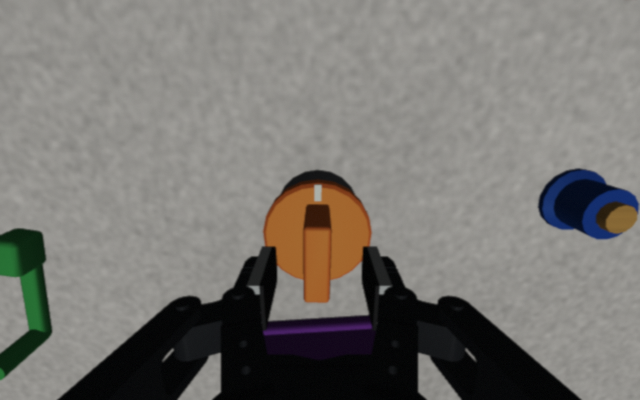

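Centred now, so I'll close.

```bash
python3 -m handwheel '[{"jaw":5,"delta_pos":[0.001,-0.0005,0],"turn":0},{"jaw":5,"delta_pos":[0.001,-0.0005,0],"turn":0},{"jaw":5,"delta_pos":[0.001,-0.0005,0],"turn":0},{"jaw":5,"delta_pos":[0.001,-0.0005,0],"turn":0},{"jaw":5,"delta_pos":[0.001,-0.0005,0],"turn":0},{"jaw":5,"delta_pos":[0.001,-0.0005,0],"turn":0},{"jaw":5,"delta_pos":[0.001,-0.0005,0],"turn":0},{"jaw":5,"delta_pos":[0.001,-0.0005,0],"turn":0}]' 60
```

```text
clock: 3.63
position: [0.4702, 0.1817, 0.0534]
ee_rot: [1.0, 0.001, 0.0, -0.0]
ft_force: [-0.1, 1.2, 2.2]
grip_width: 0.138
```

```bash
python3 -m handwheel '[{"jaw":5,"delta_pos":[0,0,-0.03],"turn":0},{"jaw":5,"delta_pos":[0,0,-0.06],"turn":0},{"jaw":5,"delta_pos":[0,0,-0.09],"turn":0},{"jaw":5,"delta_pos":[0,0,-0.09],"turn":0},{"jaw":5,"delta_pos":[0,0,-0.09],"turn":0},{"jaw":5,"delta_pos":[0.03,0.035,-0.09],"turn":0},{"jaw":5,"delta_pos":[0.05,0.06,-0.09],"turn":0},{"jaw":5,"delta_pos":[0.07,0.085,-0.09],"turn":0},{"jaw":5,"delta_pos":[0.09,0.11,-0.09],"turn":0},{"jaw":5,"delta_pos":[0.11,0.135,-0.09],"turn":0}]'
python3 -m handwheel '[{"jaw":5,"delta_pos":[0.02,0.025,0],"turn":0},{"jaw":5,"delta_pos":[0.04,0.045,0],"turn":0},{"jaw":5,"delta_pos":[0.05,0.058,0],"turn":0},{"jaw":5,"delta_pos":[0.054,0.06,0],"turn":0},{"jaw":5,"delta_pos":[0.054,0.06,0],"turn":0},{"jaw":5,"delta_pos":[0.054,0.06,0],"turn":0},{"jaw":5,"delta_pos":[0.054,0.06,0],"turn":0}]'
python3 - <<'E'
from h import *
np.set_printoptions(precision=4,suppress=True)
o=get_obs();print(o['joint_pos'],R.from_quat(o['ee_rot']).as_matrix()[:,0])
cv2.imwrite('pics/w4.png',camera('wrist')[:,:,::-1]);cv2.imwrite('pics/t4.png',camera('top')[:,:,::-1]);s=camera('scene')[:,:,::-1];cv2.imwrite('pics/s4.png',cv2.resize(s[160:280,200:400],None,fx=4,fy=4,interpolation=2))
E
```

```text
clock: 4.47
position: [0.5802, 0.0451, 0.1412]
ee_rot: [1.0, 0.001, -0.001, 0.0]
ft_force: [0.1, 0.4, -1.5]
grip_width: 0.145
clock: 5.05
position: [0.6337, -0.0113, 0.1428]
ee_rot: [1.0, 0.002, -0.001, -0.0]
ft_force: [-0.5, -0.0, -1.0]
grip_width: 0.143
[ 0.4644  0.4842 -0.6978  1.4902  0.3165  1.2835 -1.8331] [ 1.      0.0046 -0.001 ]
```

View pics/w4.png

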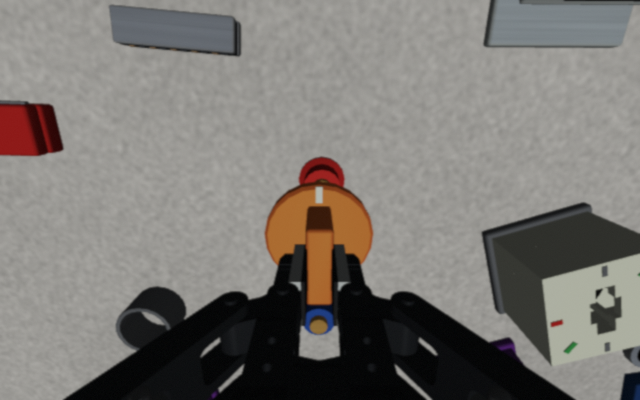

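View pics/s4.png

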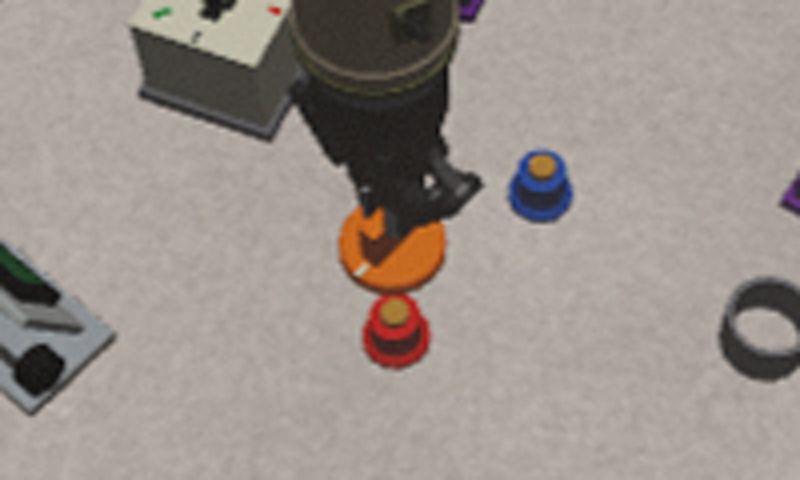

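The cap is held squarely, with its disc at (319,234) in the wrist picture, and it's above the red post (322,172). Now I'll lower it onto the red pad.

```bash
python3 -m handwheel '[{"jaw":5,"delta_pos":[0,0.002,0.02],"turn":0},{"jaw":5,"delta_pos":[0,0.002,0.04],"turn":0},{"jaw":5,"delta_pos":[0,0.002,0.05],"turn":0},{"jaw":5,"delta_pos":[0,0.002,0.053],"turn":0},{"jaw":5,"delta_pos":[0,0.002,0.056],"turn":0},{"jaw":5,"delta_pos":[0,0.002,0.059],"turn":0},{"jaw":5,"delta_pos":[0,0.002,0.061],"turn":0},{"jaw":5,"delta_pos":[0,0.002,0.061],"turn":0},{"jaw":5,"delta_pos":[0,0.002,0.061],"turn":0},{"jaw":5,"delta_pos":[0,0.002,0.061],"turn":0}]'
python3 - <<'E'
from h import *
o=get_obs();print(o['ft_force'])
s=camera('scene')[:,:,::-1];cv2.imwrite('pics/s5.png',cv2.resize(s[200:270,260:340],None,fx=7,fy=7,interpolation=2))
E
```

```text
clock: 6.03
position: [0.635, -0.0148, 0.083]
ee_rot: [1.0, 0.001, 0.001, -0.0]
ft_force: [0.2, 0.2, 1.2]
grip_width: 0.143
[0.21875492 0.24206273 1.21832201]
```

View pics/s5.png

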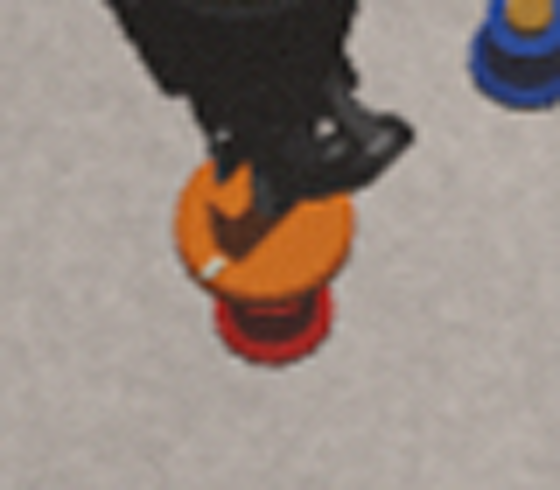

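The upward force has risen about 2.3 N, so the pad is in by about 2.5 to 3.5 mm. I'll push slightly deeper to be sure, then lift.

```bash
python3 -m handwheel '[{"jaw":5,"delta_pos":[0,-0.001,0.0015],"turn":0},{"jaw":5,"delta_pos":[0,-0.001,0.0015],"turn":0},{"jaw":5,"delta_pos":[0,-0.001,0.0015],"turn":0},{"jaw":5,"delta_pos":[0,-0.001,0.0015],"turn":0}]'
```

```text
clock: 6.42
position: [0.6348, -0.0143, 0.081]
ee_rot: [1.0, 0.001, 0.0, 0.0]
ft_force: [0.7, -0.1, 1.4]
grip_width: 0.14
```

```bash
python3 -m handwheel '[{"jaw":5,"delta_pos":[0,0,-0.02],"turn":0},{"jaw":5,"delta_pos":[0,0,-0.045],"turn":0},{"jaw":5,"delta_pos":[-0.02,0,-0.05],"turn":0},{"jaw":5,"delta_pos":[-0.05,-0.001,-0.05],"turn":0},{"jaw":5,"delta_pos":[-0.08,-0.002,-0.05],"turn":0},{"jaw":5,"delta_pos":[-0.11,-0.003,-0.05],"turn":0},{"jaw":5,"delta_pos":[-0.14,-0.003,-0.05],"turn":0},{"jaw":5,"delta_pos":[-0.156,-0.003,-0.05],"turn":0},{"jaw":5,"delta_pos":[-0.156,-0.003,-0.05],"turn":0},{"jaw":5,"delta_pos":[-0.156,-0.003,-0.05],"turn":0}]'
python3 -m handwheel '[{"jaw":5,"delta_pos":[0,0,0],"turn":0},{"jaw":5,"delta_pos":[0,0,0],"turn":0},{"jaw":5,"delta_pos":[0,0,0],"turn":0}]'
python3 - <<'E'
from h import *
np.set_printoptions(precision=4,suppress=True)
o=get_obs();print(o['joint_pos'],o['joint_velocities'],R.from_quat(o['ee_rot']).as_matrix())
cv2.imwrite('pics/w6.png',camera('wrist')[:,:,::-1]);s=camera('scene')[:,:,::-1];cv2.imwrite('pics/s6.png',cv2.resize(s[160:260,280:400],None,fx=5,fy=5,interpolation=2))
E
```

```text
clock: 7.25
position: [0.4781, -0.0117, 0.131]
ee_rot: [1.0, 0.001, 0.0, 0.001]
ft_force: [0.4, 0.1, -0.9]
grip_width: 0.143
clock: 7.5
position: [0.4791, -0.011, 0.1307]
ee_rot: [1.0, 0.001, -0.0, -0.0]
ft_force: [0.0, -0.2, -1.0]
grip_width: 0.141
[ 0.6636  0.1402 -0.7768  1.9005  0.1069  1.143  -1.7208] [ 0.0009  0.0002 -0.0004  0.0032 -0.0011  0.0003  0.0017] [[ 1.      0.0027 -0.0001]
 [ 0.0027 -1.      0.0009]
 [-0.0001 -0.0009 -1.    ]]
```

View pics/w6.png

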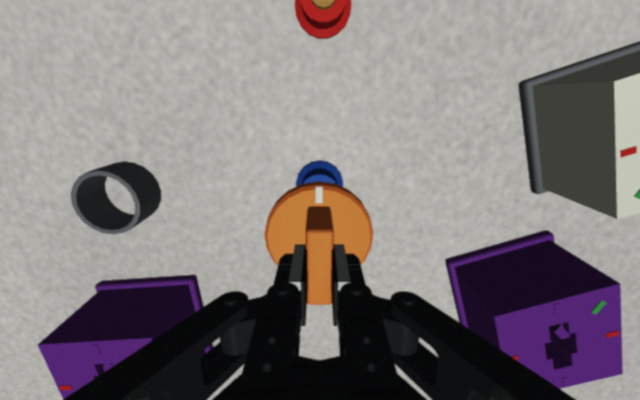

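View pics/s6.png

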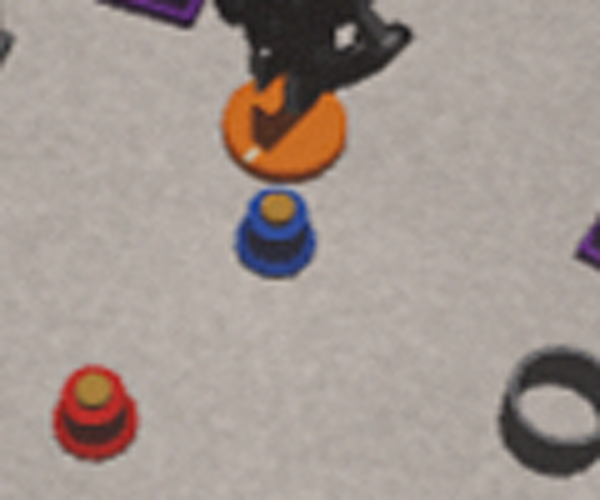

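The cap is centred over the blue post (320,180 in the wrist picture), so I'll press.

```bash
python3 -m handwheel '[{"jaw":5,"delta_pos":[0,0,0.02],"turn":0},{"jaw":5,"delta_pos":[0,0,0.035],"turn":0},{"jaw":5,"delta_pos":[0,0,0.041],"turn":0},{"jaw":5,"delta_pos":[0,0,0.044],"turn":0},{"jaw":5,"delta_pos":[0,0,0.047],"turn":0},{"jaw":5,"delta_pos":[0,0,0.0495],"turn":0},{"jaw":5,"delta_pos":[0,0,0.0495],"turn":0},{"jaw":5,"delta_pos":[0,0,0.0495],"turn":0},{"jaw":5,"delta_pos":[0,0,0.0495],"turn":0}]'; python3 - <<'E'
from h import *
print(get_obs()['ft_force'])
s=camera('scene')[:,:,::-1];cv2.imwrite('pics/s7.png',cv2.resize(s[160:260,280:400],None,fx=5,fy=5,interpolation=2))
E
```

```text
clock: 8.35
position: [0.4788, -0.0113, 0.0818]
ee_rot: [1.0, 0.001, 0.0, 0.0]
ft_force: [-1.5, 0.1, -0.0]
grip_width: 0.143
[-1.47504232  0.05881738 -0.01383597]
```

View pics/s7.png

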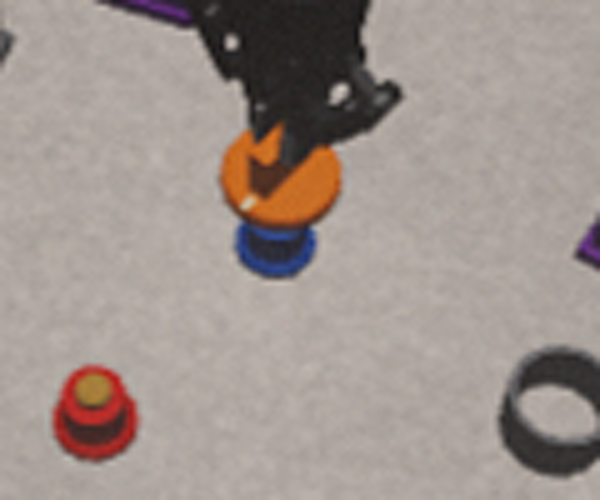

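```bash
for i in 1; do python3 -m handwheel '[{"jaw":5,"delta_pos":[0,0,0.0015],"turn":0},{"jaw":5,"delta_pos":[0,0,0.0015],"turn":0},{"jaw":5,"delta_pos":[0,0,0.0015],"turn":0}]'; done;  python3 -m handwheel '[{"jaw":5,"delta_pos":[0,0,0.001],"turn":0},{"jaw":5,"delta_pos":[0,0,0.001],"turn":0},{"jaw":5,"delta_pos":[0,0,0.001],"turn":0}]';  python3 -m handwheel '[{"jaw":5,"delta_pos":[0,0,0.001],"turn":0},{"jaw":5,"delta_pos":[0,0,0.001],"turn":0},{"jaw":5,"delta_pos":[0,0,0.001],"turn":0}]'
```

```text
clock: 8.65
position: [0.4787, -0.0113, 0.0799]
ee_rot: [1.0, 0.001, 0.0, 0.0]
ft_force: [-0.4, 0.2, 0.9]
grip_width: 0.137
clock: 8.9
position: [0.4789, -0.0113, 0.0791]
ee_rot: [1.0, 0.001, 0.0, 0.0]
ft_force: [-0.5, 0.8, 4.6]
grip_width: 0.146
clock: 9.15
position: [0.4794, -0.0113, 0.0788]
ee_rot: [1.0, 0.001, 0.001, 0.0]
ft_force: [-2.8, 0.4, 11.9]
grip_width: 0.144
```

Blue bottomed out at about 12 N, at TCP z 0.079, which matches 6 mm of travel. That puts red's press at about 4.4 mm. Now I'll lift and carry the cap to the white pod, turning to yaw 18.7°.

```bash
python3 -m handwheel '[{"jaw":5,"delta_pos":[0,0,-0.03],"turn":0},{"jaw":5,"delta_pos":[0,0,-0.06],"turn":0},{"jaw":5,"delta_pos":[0,0,-0.09],"turn":0},{"jaw":5,"delta_pos":[0.005,0.02,-0.1],"turn":-0.02},{"jaw":5,"delta_pos":[0.012,0.05,-0.1],"turn":-0.04},{"jaw":5,"delta_pos":[0.019,0.08,-0.1],"turn":-0.06},{"jaw":5,"delta_pos":[0.027,0.11,-0.1],"turn":-0.08},{"jaw":5,"delta_pos":[0.034,0.14,-0.1],"turn":-0.1},{"jaw":5,"delta_pos":[0.042,0.17,-0.1],"turn":-0.1033},{"jaw":5,"delta_pos":[0.049,0.20,-0.1],"turn":-0.1033}]'
python3 - <<'E'
from h import *
o=get_obs();Rt=R.from_quat(o['ee_rot']).as_matrix();print(o['joint_pos'],Rt[:,0]);print(Rt.T@(np.array([.5402,-.263,.175])-o['position']))
E
```

```text
clock: 9.98
position: [0.528, -0.2131, 0.1773]
ee_rot: [0.987, 0.163, -0.0, 0.0]
ft_force: [0.6, 0.8, -1.4]
grip_width: 0.141
[ 0.85142093  0.2963595  -0.65409782  1.62682962  0.18682392  1.28214771
 -1.0783301 ] [ 9.46829608e-01  3.21735129e-01 -4.47111876e-04]
[-0.00453465  0.05117222  0.00232439]
```

```bash
python3 -m handwheel '[{"jaw":5,"delta_pos":[-0.002,0.025,0],"turn":0},{"jaw":5,"delta_pos":[-0.004,0.043,0],"turn":0},{"jaw":5,"delta_pos":[-0.0045,0.052,0],"turn":0},{"jaw":5,"delta_pos":[-0.0045,0.052,0],"turn":0},{"jaw":5,"delta_pos":[-0.0045,0.052,0],"turn":0},{"jaw":5,"delta_pos":[-0.0045,0.052,0],"turn":0},{"jaw":5,"delta_pos":[-0.0045,0.052,0],"turn":0}]'
python3 - <<'E'
from h import *
import pickle
np.set_printoptions(precision=4,suppress=True)
o=get_obs();W=calibration('wrist');im=camera('wrist')[:,:,::-1]
cv2.imwrite('pics/w8.png',im);pickle.dump((o,W),open('w8.pkl','wb'));cv2.imwrite('pics/w8c.png',cv2.resize(im[130:330,210:430],None,fx=3,fy=3,interpolation=2))
s=camera('scene')[:,:,::-1];cv2.imwrite('pics/s8.png',cv2.resize(s[110:210,210:330],None,fx=6,fy=6,interpolation=2))
t=camera('top')[:,:,::-1];cv2.imwrite('pics/t8.png',cv2.resize(t[155:235,355:435],None,fx=6,fy=6,interpolation=2))
print(R.from_quat(o['ee_rot']).as_matrix())
E
```

```text
clock: 10.57
position: [0.5406, -0.2603, 0.178]
ee_rot: [0.986, 0.164, 0.0, 0.0]
ft_force: [0.1, -0.0, -2.0]
grip_width: 0.14
[[ 0.9464  0.3231  0.0002]
 [ 0.3231 -0.9464 -0.    ]
 [ 0.0002  0.0001 -1.    ]]
```

View pics/w8c.png

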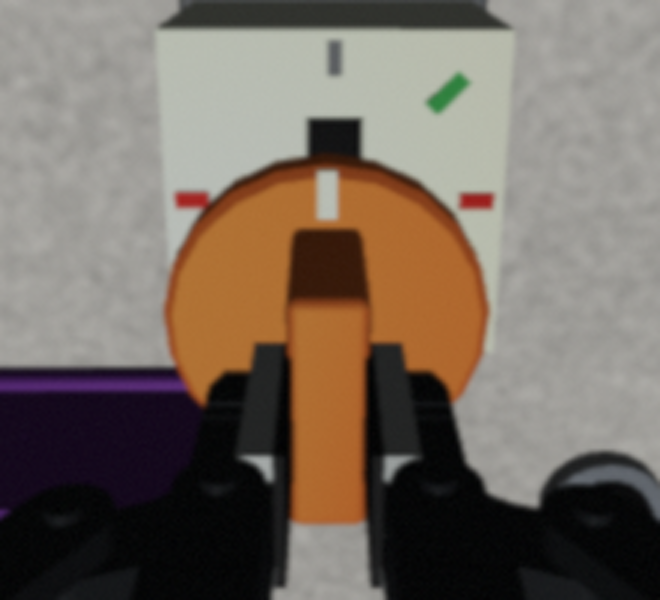

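View pics/s8.png

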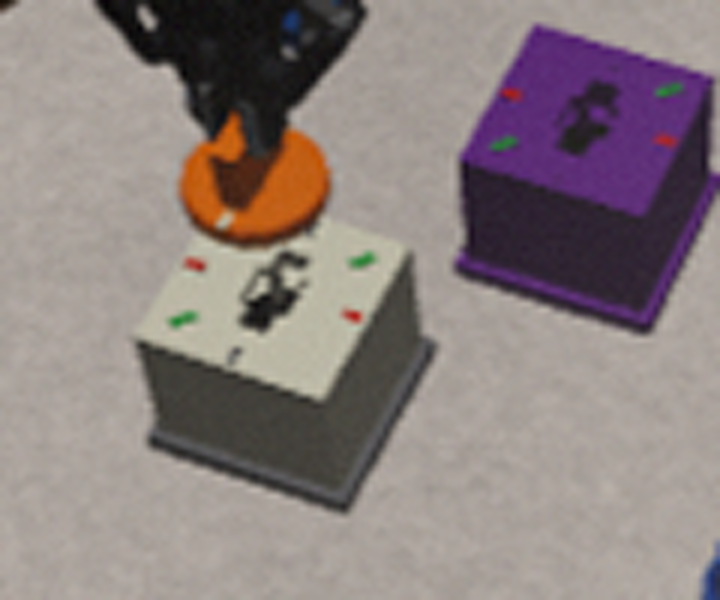

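View pics/t8.png

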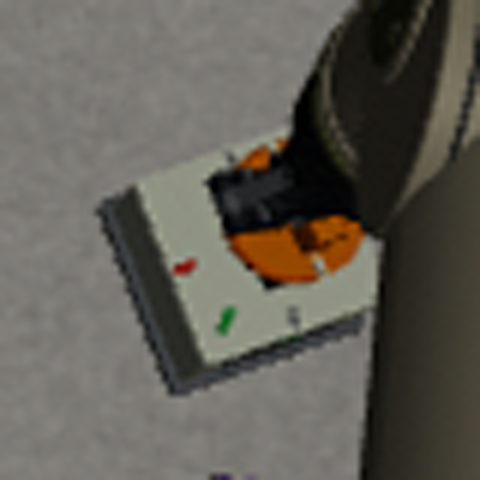

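```bash
python3 - <<'E'
from h import *
import pickle
np.set_printoptions(precision=4,suppress=True)
o,W=pickle.load(open('w8.pkl','rb'))
Rt=R.from_quat(o['ee_rot']).as_matrix();p=o['position']
u=lambda q:(210+(q[0]+.5)/3-.5,130+(q[1]+.5)/3-.5)
P={n:onplane(W,u(q),.09) for n,q in dict(r1=(476,200.5),r2=(192,200),g=(335,58),G=(447.5,93),slotend=(334.5,119)).items()}
for n in P: print(n,P[n],Rt.T@(P[n]-p))
c=(P['r1']+P['r2'])/2;d=P['r1']-P['r2'];print('c',c,'rel tool',Rt.T@(c-p),'yaw',np.degrees(np.arctan2(d[1],d[0]))+90)
# cap: disc top edge points
z=p[2]-.0134+.01
for q in [(166,312),(488,312),(327,164)]: print('disc',Rt.T@(onplane(W,u(q),z)-p))
# bar top: z=+.046
zb=p[2]-.0134+.046
for q in [(290,302),(367,302),(293,522),(365,522)]: print('bar',Rt.T@(onplane(W,u(q),zb)-p))
E
```

```text
r1 [ 0.5537 -0.3027  0.09  ] [-0.0013  0.0443  0.088 ]
r2 [ 0.5265 -0.2229  0.09  ] [-0.0013 -0.04    0.088 ]
g [ 0.5801 -0.2493  0.09  ] [0.0409 0.0023 0.088 ]
G [ 0.5811 -0.2829  0.09  ] [0.031  0.0345 0.088 ]
slotend [ 0.5635 -0.2549  0.09  ] [0.0233 0.0022 0.088 ]
c [ 0.5401 -0.2628  0.09  ] rel tool [-0.0013  0.0022  0.088 ] yaw 18.82267556559347
disc [ 0.0023 -0.0331  0.0034]
disc [0.0024 0.0335 0.0034]
disc [0.0341 0.0002 0.0034]
bar [ 0.0211 -0.0057 -0.0326]
bar [ 0.0211  0.0068 -0.0326]
bar [-0.0216 -0.0057 -0.0326]
bar [-0.0216  0.0071 -0.0326]
```

From the wrist view, the pod centre is at tool (-1.3, +2.2) mm with yaw 18.82°, and the cap is within 0.3 mm of the tool axis. I'll correct for that and come down just above the plate.

```bash
python3 -m handwheel '[{"jaw":5,"delta_pos":[-0.0012,0.002,0],"turn":0},{"jaw":5,"delta_pos":[-0.0012,0.002,0.01],"turn":0},{"jaw":5,"delta_pos":[-0.0012,0.002,0.025],"turn":0},{"jaw":5,"delta_pos":[-0.0012,0.002,0.035],"turn":0},{"jaw":5,"delta_pos":[-0.0012,0.002,0.041],"turn":0},{"jaw":5,"delta_pos":[-0.0012,0.002,0.041],"turn":0},{"jaw":5,"delta_pos":[-0.0012,0.002,0.041],"turn":0},{"jaw":5,"delta_pos":[-0.0012,0.002,0.041],"turn":0}]'
python3 - <<'E'
from h import *
import pickle
np.set_printoptions(precision=4,suppress=True)
o=get_obs();W=calibration('wrist');im=camera('wrist')[:,:,::-1]
pickle.dump((o,W),open('w9.pkl','wb'));cv2.imwrite('pics/w9c.png',cv2.resize(im[130:330,210:430],None,fx=3,fy=3,interpolation=2))
Rt=R.from_quat(o['ee_rot']).as_matrix();print(Rt)
s=camera('scene')[:,:,::-1];cv2.imwrite('pics/s9.png',cv2.resize(s[110:210,210:330],None,fx=6,fy=6,interpolation=2))
E
```

```text
clock: 11.38
position: [0.5404, -0.2643, 0.1374]
ee_rot: [0.987, 0.163, 0.0, 0.0]
ft_force: [-0.3, -0.4, -1.1]
grip_width: 0.144
[[ 0.947   0.3212  0.0008]
 [ 0.3212 -0.947  -0.0003]
 [ 0.0007  0.0006 -1.    ]]
```

View pics/w9c.png

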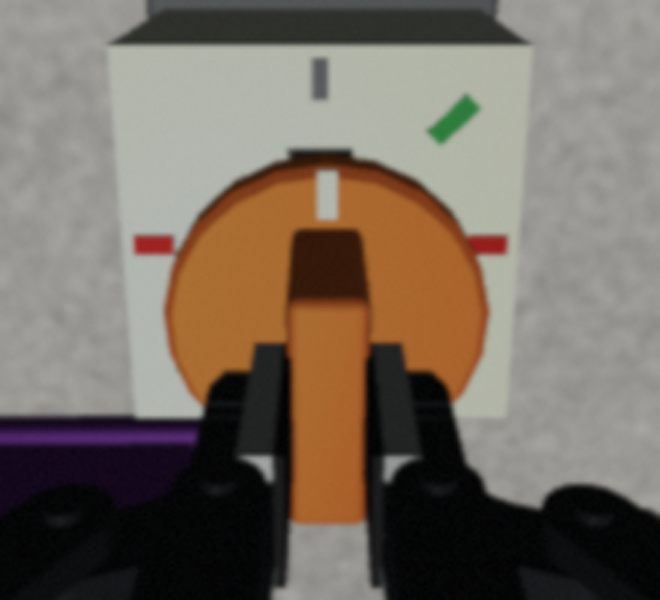

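View pics/s9.png

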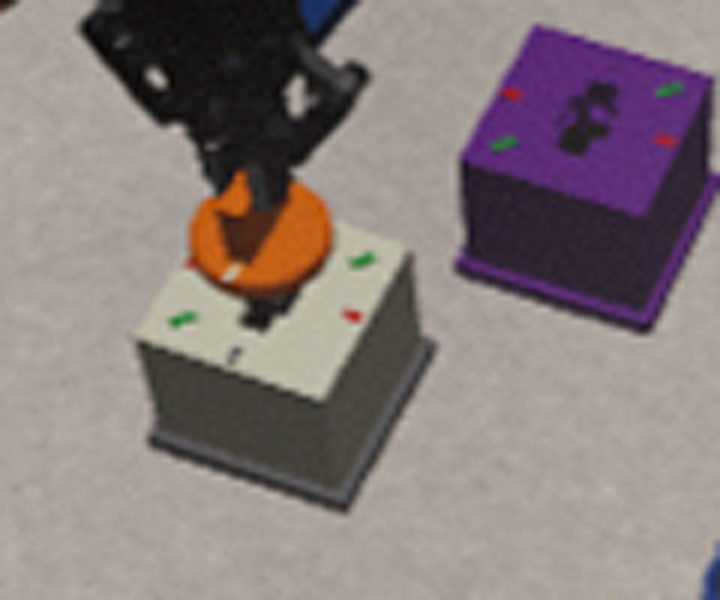

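```bash
python3 - <<'E'
from h import *
import pickle
np.set_printoptions(precision=4,suppress=True)
o,W=pickle.load(open('w9.pkl','rb'))
Rt=R.from_quat(o['ee_rot']).as_matrix();p=o['position']
u=lambda q:(210+(q[0]+.5)/3-.5,130+(q[1]+.5)/3-.5)
P={n:onplane(W,u(q),.09) for n,q in dict(r1=(507,244.5),r2=(134,244.5),g=(320,78.5),slotend=(320,150),f1=(531,44),f2=(108,44),b1=(507,417),b2=(134,417)).items()}
for n in P: print(n,P[n],Rt.T@(P[n]-p))
print('joint vel',o['joint_velocities'])
E
```

```text
r1 [ 0.5554 -0.3076  0.09  ] [0.0003 0.0458 0.0474]
r2 [ 0.525 -0.218  0.09 ] [ 0.0002 -0.0488  0.0474]
g [ 0.5803 -0.2491  0.09  ] [ 0.0427 -0.0015  0.0474]
slotend [ 0.5636 -0.2548  0.09  ] [ 0.025  -0.0016  0.0474]
f1 [ 0.6041 -0.2936  0.09  ] [0.0509 0.0482 0.0475]
f2 [ 0.572  -0.1992  0.09  ] [ 0.0508 -0.0515  0.0474]
b1 [ 0.509  -0.3267  0.09  ] [-0.0498  0.0491  0.0474]
b2 [ 0.4764 -0.2309  0.09  ] [-0.0499 -0.0522  0.0473]
joint vel [-0.0002 -0.0062 -0.0017 -0.004   0.0016 -0.0009 -0.0004]
```

The pod is now at tool (+0.3, -1.6) mm and the arm is stationary. I'll shift by that and go down slowly.

```bash
python3 -m handwheel '[{"jaw":5,"delta_pos":[0.0003,-0.0018,0],"turn":0},{"jaw":5,"delta_pos":[0.0003,-0.0018,0.003],"turn":0},{"jaw":5,"delta_pos":[0.0003,-0.0018,0.007],"turn":0},{"jaw":5,"delta_pos":[0.0003,-0.0018,0.011],"turn":0},{"jaw":5,"delta_pos":[0.0003,-0.0018,0.013],"turn":0},{"jaw":5,"delta_pos":[0.0003,-0.0018,0.013],"turn":0},{"jaw":5,"delta_pos":[0.0003,-0.0018,0.013],"turn":0}]'
python3 - <<'E'
from h import *
o=get_obs();print(o['position'],o['ft_force'],np.abs(o['joint_velocities']).max())
Rt=R.from_quat(o['ee_rot']).as_matrix();print('pod in tool',Rt.T@(np.array([.5402,-.2628,.09])-o['position']))
im=camera('wrist')[:,:,::-1]
cv2.imwrite('pics/w10c.png',cv2.resize(im[130:330,210:430],None,fx=3,fy=3,interpolation=2))
E
```

```text
clock: 12.07
position: [0.5396, -0.2624, 0.1236]
ee_rot: [0.987, 0.163, -0.0, -0.0]
ft_force: [0.5, -0.8, -1.7]
grip_width: 0.144
[ 0.53957728 -0.26238186  0.12359937] [ 0.52062333 -0.75308019 -1.66154617] 0.00534713966539302
pod in tool [0.00046282 0.00060503 0.03359911]
```

View pics/w10c.png

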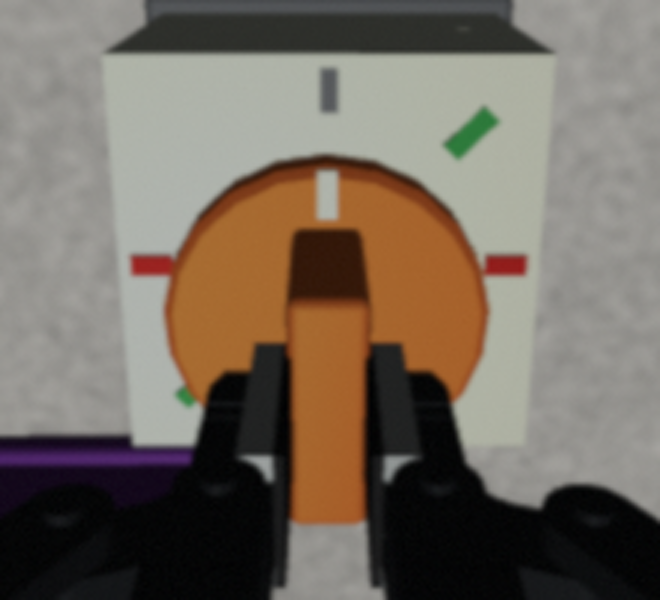

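The grey mark (329) lines up with the pointer (327), so I'll lower it through.

```bash
python3 -m handwheel '[{"jaw":5,"delta_pos":[0.0003,0.0003,0.003],"turn":0},{"jaw":5,"delta_pos":[0.0003,0.0003,0.006],"turn":0},{"jaw":5,"delta_pos":[0.0003,0.0003,0.009],"turn":0},{"jaw":5,"delta_pos":[0.0003,0.0003,0.011],"turn":0},{"jaw":5,"delta_pos":[0.0003,0.0003,0.013],"turn":0},{"jaw":5,"delta_pos":[0.0003,0.0003,0.013],"turn":0}]'
```

```text
clock: 12.62
position: [0.5398, -0.2625, 0.1103]
ee_rot: [0.987, 0.163, -0.0, -0.0]
ft_force: [-0.1, 0.4, -1.4]
grip_width: 0.141
```

Lugs went through with no contact force (cap about 7 mm above seated). I'll seat it.

```bash
python3 -m handwheel '[{"jaw":5,"delta_pos":[0,0,0.002],"turn":0},{"jaw":5,"delta_pos":[0,0,0.004],"turn":0},{"jaw":5,"delta_pos":[0,0,0.0055],"turn":0},{"jaw":5,"delta_pos":[0,0,0.0065],"turn":0},{"jaw":5,"delta_pos":[0,0,0.0065],"turn":0},{"jaw":5,"delta_pos":[0,0,0.0065],"turn":0}]'
```

```text
clock: 13.12
position: [0.5401, -0.2626, 0.1043]
ee_rot: [0.987, 0.163, 0.0, 0.0]
ft_force: [0.4, -0.5, -1.3]
grip_width: 0.142
```

```bash
python3 -m handwheel '[{"jaw":5,"delta_pos":[0,0,0.001],"turn":0},{"jaw":5,"delta_pos":[0,0,0.001],"turn":0},{"jaw":5,"delta_pos":[0,0,0.001],"turn":0}]'
python3 -m handwheel '[{"jaw":5,"delta_pos":[0,0,0.001],"turn":0},{"jaw":5,"delta_pos":[0,0,0.001],"turn":0},{"jaw":5,"delta_pos":[0,0,0.001],"turn":0}]'
python3 - <<'E'
from h import *
o=get_obs();print(o['position'],o['ft_force'],np.abs(o['joint_velocities']).max())
cv2.imwrite('pics/w11.png',camera('wrist')[:,:,::-1])
s=camera('scene')[:,:,::-1];cv2.imwrite('pics/s11.png',cv2.resize(s[110:210,210:330],None,fx=6,fy=6,interpolation=2))
E
```

```text
clock: 13.37
position: [0.5402, -0.2626, 0.1035]
ee_rot: [0.987, 0.163, 0.0, 0.0]
ft_force: [0.0, -0.5, 0.1]
grip_width: 0.14
clock: 13.62
position: [0.5402, -0.2624, 0.1033]
ee_rot: [0.987, 0.163, 0.0, 0.0]
ft_force: [-3.9, 2.1, 7.8]
grip_width: 0.144
[ 0.54024883 -0.262431    0.10334849] [-3.91500852  2.14516581  7.79440229] 0.002081195813625652
```

View pics/s11.png

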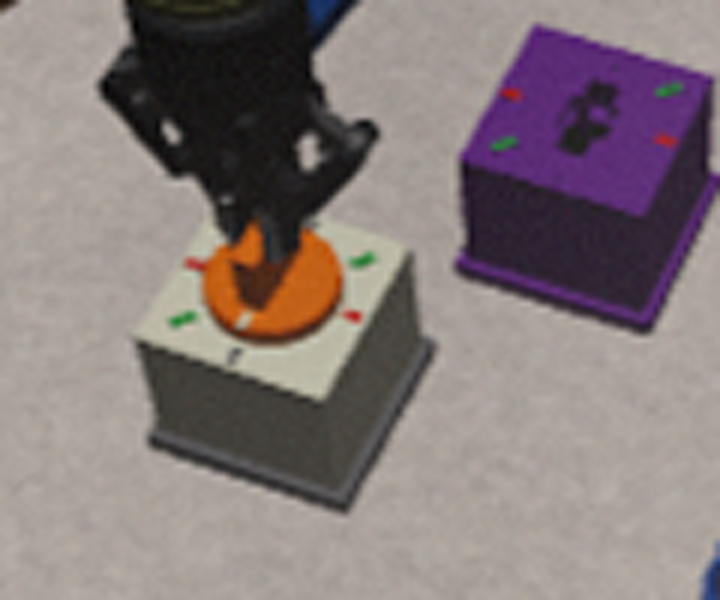

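View pics/w11.png

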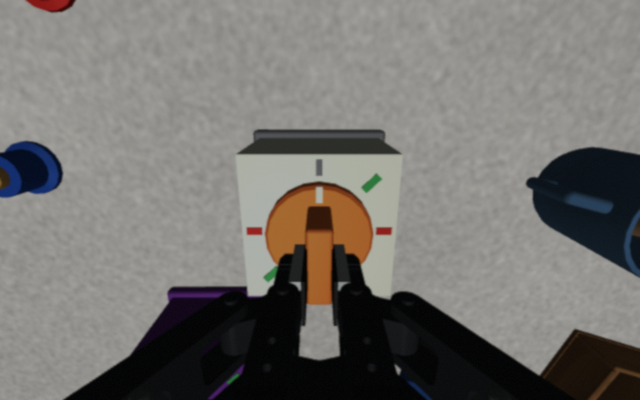

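The cap is seated, with a 9 N reaction at TCP z 0.1033, and its pointer lines up with the grey mark (both at column 319). I'll relieve 1.2 mm and twist clockwise, which is positive turn about tool z.

```bash
python3 -m handwheel '[{"jaw":5,"delta_pos":[0,0,-0.0012],"turn":0},{"jaw":5,"delta_pos":[0,0,-0.0012],"turn":0.01},{"jaw":5,"delta_pos":[0,0,-0.0012],"turn":0.03},{"jaw":5,"delta_pos":[0,0,-0.0012],"turn":0.05},{"jaw":5,"delta_pos":[0,0,-0.0012],"turn":0.07},{"jaw":5,"delta_pos":[0,0,-0.0012],"turn":0.09},{"jaw":5,"delta_pos":[0,0,-0.0012],"turn":0.11},{"jaw":5,"delta_pos":[0,0,-0.0012],"turn":0.13},{"jaw":5,"delta_pos":[0,0,-0.0012],"turn":0.13},{"jaw":5,"delta_pos":[0,0,-0.0012],"turn":0.13}]' 80
python3 - <<'E'
from h import *
o=get_obs();Rt=R.from_quat(o['ee_rot']).as_matrix();print(o['position'],np.degrees(np.arctan2(Rt[1,0],Rt[0,0])),o['joint_pos'],o['torque'])
cv2.imwrite('pics/w12.png',cv2.resize(camera('wrist')[100:330,190:450,::-1],None,fx=3,fy=3,interpolation=2)[:600])
E
```

```text
clock: 14.55
position: [0.5401, -0.2626, 0.1036]
ee_rot: [0.999, -0.04, 0.0, 0.0]
ft_force: [0.6, -0.4, 0.3]
grip_width: 0.134
[ 0.54014724 -0.26264925  0.1035905 ] -4.555977644904168 [ 0.80718714  0.41016136 -0.53853766  1.63237547  0.22512731  1.16113438
 -1.43526058] [-0.11940072 -0.04250794 -0.00139549]
```

View pics/w12.png

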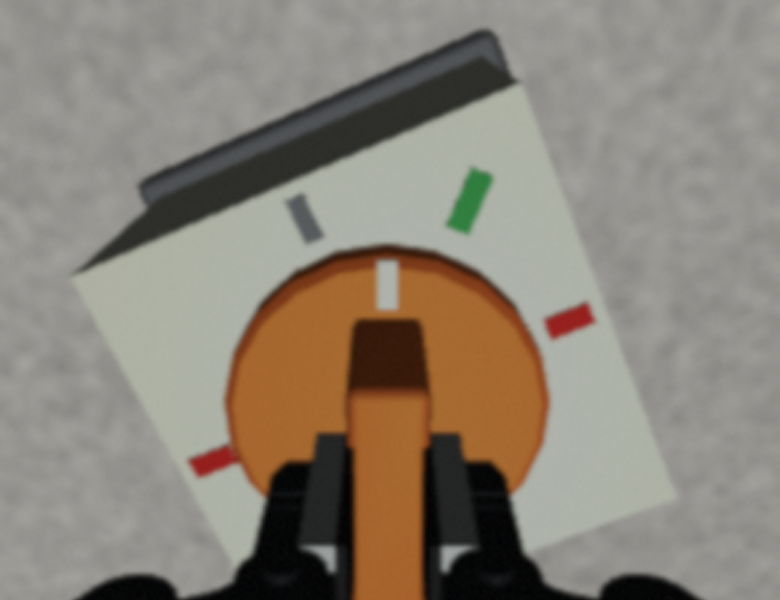

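The pointer is midway between grey (305,218) and green (470,200), and the cap turns with the fingers. About 21.6° remain.

```bash
python3 -m handwheel '[{"jaw":5,"delta_pos":[0,0,0],"turn":0.02},{"jaw":5,"delta_pos":[0,0,0],"turn":0.04},{"jaw":5,"delta_pos":[0,0,0],"turn":0.06},{"jaw":5,"delta_pos":[0,0,0],"turn":0.08},{"jaw":5,"delta_pos":[0,0,0],"turn":0.1},{"jaw":5,"delta_pos":[0,0,0],"turn":0.115},{"jaw":5,"delta_pos":[0,0,0],"turn":0.12},{"jaw":5,"delta_pos":[0,0,0],"turn":0.12},{"jaw":5,"delta_pos":[0,0,0],"turn":0.12},{"jaw":5,"delta_pos":[0,0,0],"turn":0.12}]'
python3 - <<'E'
from h import *
o=get_obs();Rt=R.from_quat(o['ee_rot']).as_matrix();print(o['position'],np.degrees(np.arctan2(Rt[1,0],Rt[0,0])),np.abs(o['joint_velocities']).max(),o['torque'])
cv2.imwrite('pics/w13.png',cv2.resize(camera('wrist')[100:300,190:450,::-1],None,fx=3,fy=3,interpolation=2)[:600])
s=camera('scene')[:,:,::-1];cv2.imwrite('pics/s13.png',s);cv2.imwrite('pics/s13c.png',cv2.resize(s[110:210,210:330],None,fx=6,fy=6,interpolation=2))
E
```

```text
clock: 15.43
position: [0.5401, -0.2626, 0.1036]
ee_rot: [0.974, -0.226, 0.0, 0.0]
ft_force: [0.8, -0.2, 1.0]
grip_width: 0.135
[ 0.5401172  -0.26256442  0.10356786] -26.168906027037526 0.006559509848884951 [-0.05845924  0.05290493  0.00759869]
```

View pics/w13.png

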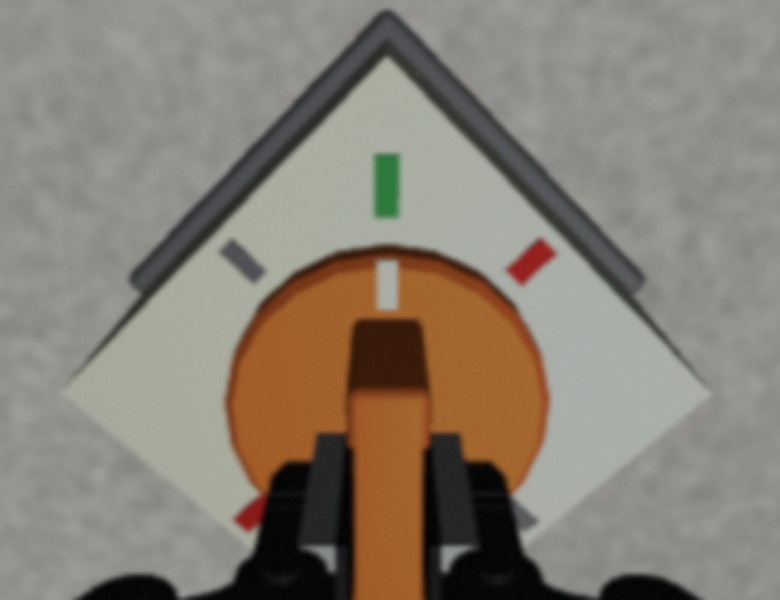

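View pics/s13c.png

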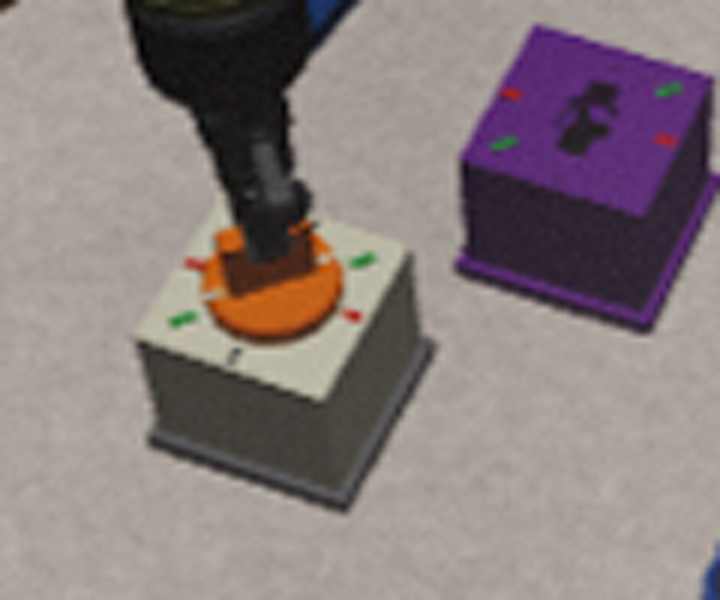

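The white pointer (387,285) and green mark (387,185) are in one line with the bar, and the arm is at rest. Before handing in, I'll compare the bystanders with the start.

```bash
python3 - <<'E'
import cv2,numpy as np
a=cv2.imread('pics/scene0.png').astype(int);b=cv2.imread('pics/s13.png').astype(int)
d=np.abs(a-b).sum(2)
for n,(x,y,w,h) in dict(case=(350,300,70,65),harm=(275,283,50,50),winder=(455,250,50,50),mug=(115,50,95,115),pipe=(235,112,27,25)).items(): print(n,(d[y:y+h,x:x+w]>60).sum())
from workcell import get_obs,hand_in
o=get_obs();print(o['clock'],o['ft_force'],o['grip_width'],abs(o['joint_velocities']).max())
print(hand_in())
E
```

```text
case 0
harm 0
winder 0
mug 17
pipe 425
15.5333 [0.6170776 0.6739876 0.4879144] 0.129854176599887 0.004437438225812379
the job is handed in; nothing more can be done
None
```

View pics/s13.png

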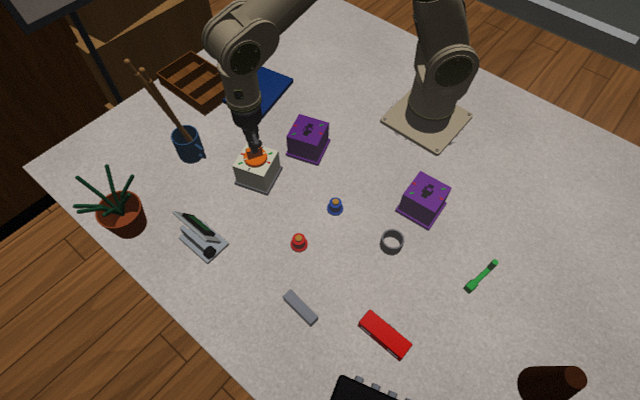

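The job is handed in at 15.5 s of the 51 s allowed, with the cap still gripped on the green marks. `hand_in()` gives no verdict, so these are my own last checks.

- **Red pad:** the pin pressed it in about 4.4 mm, judged from the tool height. The force reading, only about 2.4 N above the hanging cap, was too noisy to confirm it alone.
- **Blue pad:** the pin pressed it to its stop, at about 12 N.
- **Cap in the pod:** the lugs went through the notches without contact force and the disc touched the top. I then lifted the tool slightly; at the end it read about 0.3 mm above its seated height.
- **Twist:** the tool ended at -26.2°, and I measured the green marks at -26.2°. In the wrist picture the white pointer and green mark are in one line. The arm is at rest and the grip is set to 80 N. The ring's angle can't be read directly.
- **Other things on the ledge:** the case, harmonica and winder are unchanged in the scene picture, and the mug shows only a few changed pixels. The arm hid the pitch pipe in the last scene picture, so I couldn't check it there. The tool never went near it.

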